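# Weigh the sugar jar on the beam scale

### The arm

A 6-joint arm with a two-finger parallel gripper is mounted at the origin on a cart in front of the work surface, level with it; the furniture and walls round the work are solid. World frame = base frame: x ahead of the robot, y to its left, z up, the work surface at z = 0. Lengths are in mm, angles in rad, forces in N, time in s.
With the tool pointing down it reaches from about 275 to 1000 mm from the base axis. Payload 8.4 kg.
Tool frame: the origin (TCP) lies between the finger pads; the fingertips stand r.finger_overhang ahead of it and the grasp point (between the pads) is the TCP (r.finger_overhang is the distance from the TCP to the fingertips, in mm); z points along the fingers, y is the line along which they close (so a half turn about z gives the same grasp; the last joint's range is limited). The gripper opens to 85 mm and grips with 20 to 120 N. Pads are 22 mm wide; open, the fingers measure 114 mm over their backs; the gripper's body (76 mm by 85 mm) begins 54 mm behind the grasp point. The pads swing forward as they close: fully open they stand 13 mm farther back than shut.
Start: joints at [1.321, 0.353, 1.633, -0, 1.155, -0.002], TCP at [153.293, 605.912, 250.281] pointing down, gripper open.
Joint ranges: [-2.63, 2.63], [-0.92, 2.1], [0.06, 2.66], [-1.3, 4.44], [0, 2.69], [-3.02, 3.02]. Speed limits (rad/s): [2.22, 2.22, 2.79, 3.14, 3.14, 3.14].

### API

Orientations are given as [roll, pitch, yaw] about the fixed x, y, z axes, in that order (R = Rz(yaw) Ry(pitch) Rx(roll)).
In Python, from rig import r, cams, sign_off gives the robot as it stands.
- The arm moves only by the shell command python3 -m crank 'ROWS' [FORCE]. ROWS is JSON, a list of rows, each a list of 7 numbers: the shift along the tool's x, y, z in m, then the turn, a rotation vector about the tool's x, y, z in rad, then the closure, from 0 (fully open) to 1 (shut). In form: [[dx, dy, dz, ax, ay, az, gripper], ...]. A call has 1 to 5 rows; each row is the pose to reach, as a shift and turn from the pose commanded when the call began, along the tool's axes at that moment; what a row does not reach only later rows make up. A row lasts 1/10 s, in which the tool goes at most 50 mm and 8.59 degrees, less where a joint would pass 70% of its speed; a pose out of reach is approached as far as the arm can. A call with a gripper value outside its range is refused whole. The fingers move at their own pace and stop on an object; FORCE is the grip in N (left out, the last holds). Time passes only in rows, so rows that repeat a pose let the fingers close. It gives the time, the measured TCP pose, the force, the opening and the grip force at its end, in the units of the state.
- r.sense(): the state, without advancing time (a new reading comes with each control period).
- cams.grab_frame(name): name is "side" or "top"; returns a dict with "image" (400x640x3 uint8, red, green, blue), "fx", "fy", "cx", "cy" (pixels), "D" ([k1, k2, p1, p2, k3] as OpenCV has them; the pictures are not rectified), "position" and "orientation" of the camera in the world. Camera axes: x right, y down, z forward; pixel columns grow to the right and rows downward; lengths in mm; the calibration is good to about 2 mm. A picture is of the moment at which its call begins. There is no depth.
- sign_off(): hands the job in; it is judged then, once.
The state is a dict: "clock": time; "qpos": joint angles; "qvel": joint speeds; "joint_efforts": joint torques, N m; "eef_pos": TCP position; "tcp_rot": TCP orientation; "contact_force": force on the tool from outside, world axes, zero at the start; "wrist_torque": the same for the moment, N m; "opening": opening from 0.0 (shut) to 1.0 (fully open); "grasp_force": force on a finger pad.
Only numpy, scipy, OpenCV 4.12 (cv2) and the standard library are available. Lean on these libraries where they do the work, as an engineer would, in place of code of your own. Each camera call takes 0.05 s, during which the arm holds its last target. There are 200 camera calls.

### The job

Weigh the sugar jar: stand it upright and gently in the middle of the beam scale's round pan and let go, then nudge the brass poise along the notched beam, click by click, until the free beam comes to rest with its red pointer between the two long black marks either side of the dial's red centre line. The beam rides on delicate knife edges, so push the poise lightly with the fingertips instead of clamping it, never put more than 10 newtons on the poise, beam or pan, and do not drop the jar. Leave the jar on the pan for reading and do not disturb the other things on the worktop.

Things in the scene. Friction and masses are not known exactly. Their poses are not given: they have to be found in the camera images.
- sugar_jar: The jar to weigh: clear round glass jar with a grey screw lid, white sugar inside, 64 mm diameter, 110 mm tall; origin at the centre of its underside, z up. Its weight (0.24 to 0.42 kg) is not known beforehand. It stands loose to the left of the scale.
- scale: Green enamelled beam scale, fixed to the worktop; origin on the worktop under the beam's pivot. Its +y axis points along the short arm to the pan, -y along the long notched arm (to the robot's right) to pointer and dial. Base plate y = +155 to -300 mm, x = -65 to +65 mm, 30 mm high; pivot cheeks to z = 99 mm at y = -20 to +20 mm.
- beam (a joint): Tilt of the beam, rad: 0 = level, pointer on the red line; positive = pan up, pointer low (poise too far out); negative = pan down, pointer high (poise not far enough out). Rubber stops at -0.14 and +0.14. Between them one notch outward tilts the free beam by about +0.04. Settles in about 1 s when free. Marks at -0.03 and +0.03. With an empty pan it is level with the poise at its inner end.
- pan_top (a point): Centre of the upper face of the flat round steel pan (120 mm across inside, rim 4.5 mm high), 105 mm from the pivot; 128 mm above the worktop with the beam level, 114 mm on its lower stop, 143 mm on its upper stop. The pan stays level and sinks freely with the beam until the stop; where in the pan the jar stands does not change the weighing.
- poise_top (a point): Top centre of the brass poise, a block 48 mm across the beam, 26 mm along it, its top 24 mm above and underside 14 mm below the beam's centre line. It slides only along the long arm, 50 to 188 mm from the pivot, and rises and falls with the beam. It starts in the 5th to 7th of 18 notches from the pivot, too far out for an empty pan; the jar needs about the 10th to 17th.
- notch_line (a point): Beam centre line at the first notch, 50 mm from the pivot. The beam is a bar 10 mm thick, 16 mm high, with 4 mm teeth on top: 18 V notches 8 mm apart. A level push of 4 to 6 N on the polished block lifts its spring roller over a crest (4 mm on), then it jumps into the next notch. Greased slide, 40 N per m/s: touching or pushing above about 25 mm/s exceeds 10 N; a high push tilts the beam.
- pointer_tip (a point): Free end of the red pointer blade at the far end of the long arm, 275 mm from the pivot; it swings up and down just before the dial.
- dial_centre (a point): Middle of the red centre line on the upright white dial plate just beyond the pointer tip, 88 mm above the worktop; the two long black marks lie 8 to 11 mm above and below the line. The plate is 60 mm wide, reaches up to 142 mm above the worktop and is turned 45 degrees: it faces half towards the robot, half towards the pan.
- mug: Bystander: mug, dark above and white below, 82 mm diameter, 97 mm tall, origin under its centre.
- teaspoon: Bystander: steel teaspoon, 138 mm long, lying; origin under its centre.
- lemon: Bystander: yellow lemon, 71 x 53 x 51 mm, origin at its underside.
- timer: Bystander: red and cream round kitchen timer, 62 mm diameter, 48 mm tall, origin under its centre.
- pepper_mill: Bystander: dark wooden pepper mill, 58 mm diameter, 130 mm tall, origin under its centre.
- salt_box: Bystander: clear lidded box with sachets, 105 x 68 x 79 mm, origin under its centre.
Things that resemble listed ones, but are neither listed nor needed, are in the scene too. What is shaped like the sugar_jar but pink or turquoise is not meant.

How it is judged:
By the outcome, as a careful person would: the job done as asked, in the order asked, and still so for the second after the job is handed in, with the robot touching nothing.
It also fails if it takes over 70 s, if anything falls off the work surface, if the arm or the gripper's body presses on something with over 40 N, if the wrist force passes 120 N, or if a joint passes its speed limit or range.

## Working session

There is one attempt and no reset: what is moved stays moved. The work goes in short steps, Python scripts to look and compute and a shell command to move; the robot and the scene stay as the last step left them, time stands still between calls to the robot, and variables do not carry over. Pictures are saved under pics/ and viewed, at most 10 in all, crops included, and the job is handed in when it is done.

```bash
ls; mkdir -p pics
python3 - <<'E'
from rig import r,cams
import cv2
print(r.sense(), r.finger_overhang)
for n in("side","top"):
    f=cams.grab_frame(n); cv2.imwrite(f"pics/{n}0.png",f["image"][:,:,::-1])
    print(n,{k:v for k,v in f.items() if k!="image"})
E
```

```text
pics
{'clock': 0.0, 'qpos': array([ 1.32060050e+00,  3.53615800e-01,  1.63412445e+00,  1.11486569e-05,
        1.15521182e+00, -2.36154665e-03]), 'qvel': array([-0.0009652 , -0.0004209 , -0.00050511, -0.00121499, -0.00074266,
       -0.000471  ]), 'joint_efforts': array([-7.04733557e-04, -6.05259061e+01, -3.42047703e+01, -6.22935772e-05,
        9.67127999e-03, -1.92381543e-05]), 'eef_pos': array([153.17854385, 605.47775381, 249.58601396]), 'tcp_rot': array([-3.14023326e+00, -1.34038688e-05,  2.89375386e+00]), 'contact_force': array([-1.04231674, -0.09517207,  1.13252334]), 'wrist_torque': array([ 0.01104286,  0.05516958, -0.03630479]), 'grasp_force': 0.0, 'opening': 1.0019519714517673} 19.0
side {'fx': 374.06366038357027, 'fy': 374.06366038357027, 'cx': 313.5046448430525, 'cy': 200.12262569411178, 'D': array([-0.05753661,  0.        ,  0.        ,  0.        ,  0.        ]), 'position': array([ -88.08336051, 1217.2714339 ,  832.18705735]), 'orientation': array([-2.09907757, -0.02187165, -2.57203727])}
top {'fx': 400.51609901449103, 'fy': 400.51609901449103, 'cx': 320.12582703362114, 'cy': 193.5941420184967, 'D': array([-0.04931718,  0.        ,  0.        ,  0.        ,  0.        ]), 'position': array([ 388.09109391,  176.93276005, 1505.01280723]), 'orientation': array([-3.01899263e+00, -2.39048413e-03, -1.54858770e+00])}
```

View pics/side0.png

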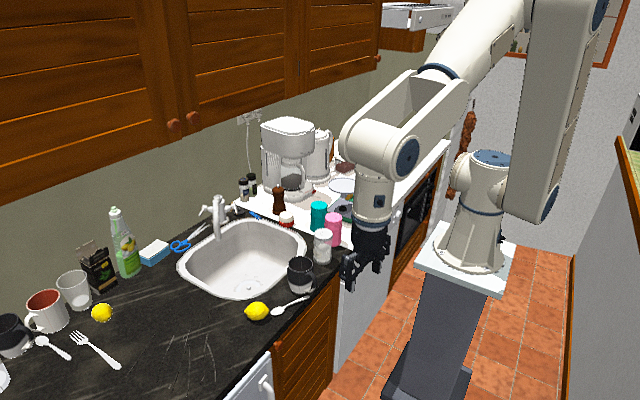

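View pics/top0.png

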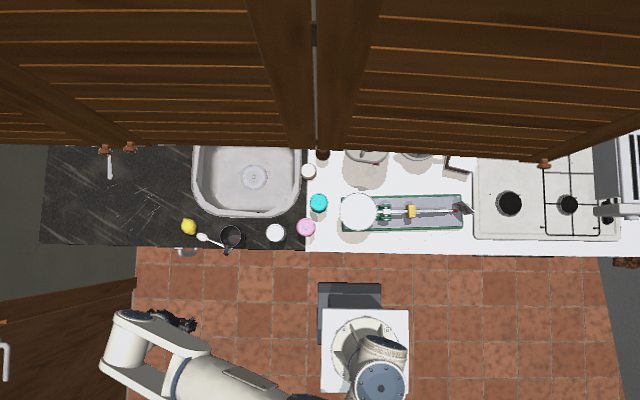

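The side view shows the clear jar with its grey lid at about (323,245), between the mug and the pink jar. In the top view the jar is at (276,233), the pan at (358,212), the poise at (411,211) and the dial at about (462,208). I'll zoom in and measure.

```bash
cat > h.py <<'E'
import numpy as np,cv2
from scipy.spatial.transform import Rotation as R
from rig import r,cams
def grab(n): return cams.grab_frame(n)
def K(f): return np.array([[f["fx"],0,f["cx"]],[0,f["fy"],f["cy"]],[0,0,1]])
def ray(f,uv):
    p=cv2.undistortPoints(np.float64([[uv]]),K(f),f["D"])[0,0]
    return f["position"],R.from_euler("xyz",f["orientation"]).apply([p[0],p[1],1])
def onz(f,uv,z):
    o,d=ray(f,uv); return (o+d*(z-o[2])/d[2])[:2]
def px(f,P):
    M=R.from_euler("xyz",f["orientation"]).as_matrix().T
    return cv2.projectPoints(np.float64(P).reshape(-1,1,3),cv2.Rodrigues(M)[0],-M@f["position"],K(f),f["D"])[0][:,0]
def crop(f,name,x0,y0,x1,y1,s): cv2.imwrite("pics/"+name,cv2.resize(f["image"][y0:y1,x0:x1,::-1],None,fx=s,fy=s,interpolation=cv2.INTER_CUBIC))
E
python3 - <<'E'
from h import *
t=grab("top"); s=grab("side")
A=cv2.resize(t["image"][170:260,260:480],None,fx=3.6,fy=3.6,interpolation=2)
B=cv2.resize(s["image"][165:275,230:400],None,fx=2.4,fy=2.4,interpolation=2)
C=np.zeros((324+264,792,3),np.uint8);C[:324]=A;C[324:,:408]=B
cv2.imwrite("pics/c1.png",C[:,:,::-1])
print("jar",onz(t,(276,233),110),"pan",onz(t,(358,212),128),"poise",onz(t,(411,211),115),"dial",onz(t,(462,208),100))
E
```

```text
jar [418.8243827  327.44090309] pan [496.81966838  45.4608639 ] poise [ 505.35466585 -140.94944405] dial [ 521.12884355 -326.4423623 ]
```

View pics/c1.png

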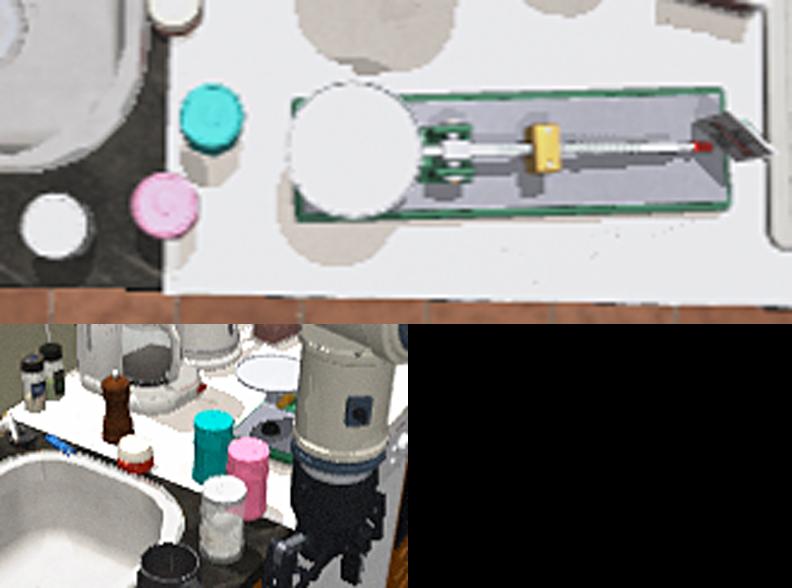

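The crop confirms the layout: jar lid at full-image (275.8,232.8), pan (358.6,211.4), poise (411.1,210.8), pointer tip (457.8,210.8). The pink and turquoise decoys stand between the jar and the pan.

Run:
```python
from h import *
t=grab("top"); s=grab("side")
I=t["image"].astype(int); h=cv2.cvtColor(t["image"],cv2.COLOR_RGB2HSV)
def cen(m,x0,y0,x1,y1):
    k=np.zeros_like(m);k[y0:y1,x0:x1]=m[y0:y1,x0:x1]; y,x=np.nonzero(k); return x.mean(),y.mean(),len(x),x.min(),x.max(),y.min(),y.max()
ye=(h[...,0]>15)&(h[...,0]<32)&(h[...,1]>90)
print("poise",cen(ye,395,195,430,225))
red=((h[...,0]<8)|(h[...,0]>172))&(h[...,1]>110)
print("ptr",cen(red,445,200,462,220))
jar=(h[...,2]>165)&(h[...,1]<60); print("jar",cen(jar,264,220,290,246))
pc=cen(ye,395,195,430,225)[:2]
for n,uv,z in(("jar",cen(jar,264,220,290,246)[:2],112),("pan",(358.6,211.4),146),("poise",pc,100),("poiseflat",pc,112),("ptip",(457.8,210.8),50),("pink",(305.8,227),110),("turq",(318.5,203.3),110)): print(n,z,onz(t,uv,z).round(1))
# base plate corners z=30 from crop
for c in((293,98),(722,88),(731,210),(297,221)): print("plate",onz(t,(260+c[0]/3.6,170+c[1]/3.6),30).round(1))
# jar in side view: bottom/top
print("side jar px pred",px(s,[[419,327,0],[419,327,110],[419,295,55],[419,359,55]]).round(1))
print([r.sense()["contact_force"].round(2) for _ in range(2)])
```

```text
poise (np.float64(410.31481481481484), np.float64(211.0185185185185), 108, np.int64(406), np.int64(415), np.int64(204), np.int64(217))
ptr (np.float64(454.5833333333333), np.float64(210.25), 12, np.int64(452), np.int64(457), np.int64(209), np.int64(211))
jar (np.float64(274.6666666666667), np.float64(232.26984126984127), 252, np.int64(266), np.int64(283), np.int64(224), np.int64(241))
jar 112 [421.2 331.9]
pan 146 [497.5  45.2]
poise 100 [ 506.5 -141.9]
poiseflat 112 [ 505.5 -139.2]
ptip 50 [ 515.2 -328.6]
pink 110 [442.  224.6]
turq 110 [525.7 182.3]
plate [558.1  98.3]
plate [ 578.5 -347.1]
plate [ 452.3 -354. ]
plate [432.   92.2]
side jar px pred [[323.5 258.5]
 [324.7 232.7]
 [328.8 241.3]
 [319.1 250.7]]
[array([-0.03, -0.26, -0.02]), array([-0.03, -0.26, -0.02])]
```

```bash
cat >> h.py <<'E'
def delta(x,y,z,yaw=1.617):
    s=r.sense(); q=R.from_euler("xyz",s["tcp_rot"]); g=R.from_euler("xyz",[np.pi,0,yaw])
    print("t%.1f"%s["clock"],"at",s["eef_pos"].round(1),"F",s["contact_force"].round(2),"shift m",(q.inv().apply(np.array([x,y,z])-s["eef_pos"])/1000).round(4),"turn",(q.inv()*g).as_rotvec().round(4),"grip",round(s["opening"],3),round(s["grasp_force"],1))
E
python3 -m crank '[[-0.163,-0.1,0,0,0,0.64,0],[-0.163,-0.1,0,0,0,0.64,0],[-0.163,-0.1,0,0,0,0.64,0],[-0.163,-0.1,0,0,0,0.64,0],[-0.163,-0.1,0,0,0,0.64,0]]'; python3 -c "
from h import *; delta(420.5,331,200)"
```

```text
clock: 0.8
eef_pos: [289.5, 465.6, 250.3]
tcp_rot: [-3.141, 0.002, 2.245]
contact_force: [-0.6, 0.4, -0.2]
opening: 0.998
grasp_force: 0.0
t0.8 at [289.5 465.6 250.3] F [-0.58  0.4  -0.15] shift m [-0.1869  0.0183  0.0506] turn [3.000e-04 1.500e-03 6.279e-01] grip 0.998 0.0
```

```bash
python3 -m crank '[[-0.187,0.018,0.05,0,0,0.628,0],[-0.187,0.018,0.05,0,0,0.628,0],[-0.187,0.018,0.05,0,0,0.628,0],[-0.187,0.018,0.05,0,0,0.628,0],[-0.187,0.018,0.05,0,0,0.628,0]]' >/dev/null; python3 -m crank '[[0,0,0,0,0,0,0]]'>/dev/null
python3 - <<'E'
from h import *; delta(420.5,331,72)
t=grab("top");s=grab("side")
C=np.zeros((600,800,3),np.uint8)
C[:300,:400]=cv2.resize(t["image"][190:265,230:330],None,fx=4,fy=4,interpolation=2)
C[300:,:400]=cv2.resize(s["image"][200:275,265:365],None,fx=4,fy=4,interpolation=2)
C[:300,400:]=cv2.resize(s["image"][175:250,310:410],None,fx=4,fy=4,interpolation=2)
cv2.imwrite("pics/c2.png",C[:,:,::-1])
E
```

```text
t1.4 at [419.2 334.5 200.1] F [0.13 0.48 0.5 ] shift m [-0.0035  0.0012  0.1281] turn [-0.0007  0.0002  0.0065] grip 0.999 0.0
```

View pics/c2.png

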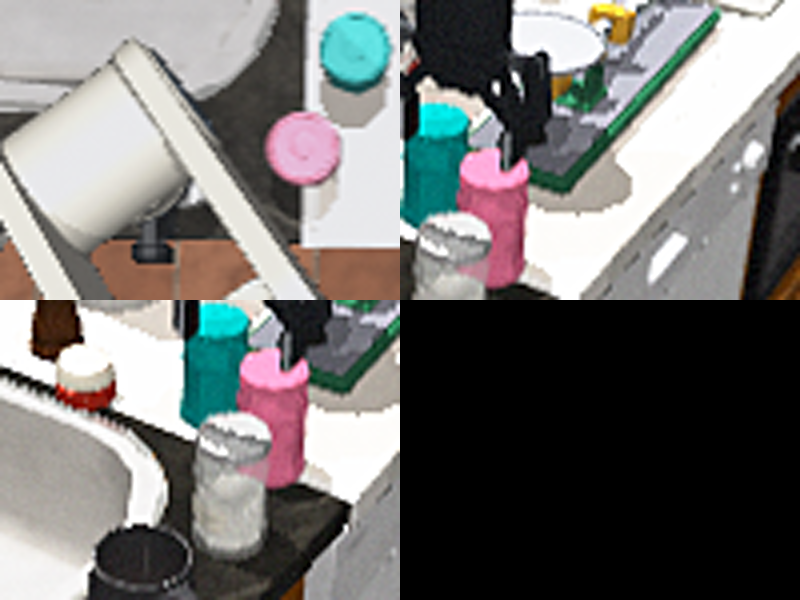

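The close side view shows the jar lid top centred at about (323.5,232) full-image. The fingers straddle the jar clear of the pink decoy.

```bash
python3 -c "
from h import *
s=grab('side')
print(onz(s,(323.5,232),110), px(s,[[420.5,331,110]]))"
```

```text
[424.39206798 325.59263401] [[323.65425001 233.15413298]]
```

```bash
python3 -m crank '[[-0.004,0.002,0.04,0,0,0.006,0],[-0.004,0.002,0.08,0,0,0.006,0],[-0.004,0.002,0.115,0,0,0.006,0],[-0.004,0.002,0.126,0,0,0.006,0],[-0.004,0.002,0.126,0,0,0.006,0]]' ; python3 -m crank '[[0,0,0,0,0,0,0.1],[0,0,0,0,0,0,0.2],[0,0,0,0,0,0,0.3],[0,0,0,0,0,0,0.4],[0,0,0,0,0,0,0.5]]' 25;  python3 -m crank '[[0,0,0,0,0,0,0.5],[0,0,0,0,0,0,0.5],[0,0,0,0,0,0,0.5]]' 25
```

```text
clock: 2.05
eef_pos: [419.8, 331.7, 73.4]
tcp_rot: [-3.139, 0.001, 1.622]
contact_force: [-0.2, 0.0, -0.0]
opening: 1.001
grasp_force: 0.0
clock: 2.55
eef_pos: [422.1, 332.5, 76.4]
tcp_rot: [3.139, -0.002, 1.62]
contact_force: [-0.9, 0.3, 7.2]
opening: 0.745
grasp_force: 25.9
clock: 2.85
eef_pos: [422.1, 332.4, 76.4]
tcp_rot: [3.139, -0.002, 1.62]
contact_force: [-1.4, 0.6, 6.0]
opening: 0.753
grasp_force: 25.9
```

```bash
python3 -m crank '[[0,0,-0.01,0,0,0,0.5],[0,0,-0.03,0,0,0,0.5],[0,0,-0.065,0,0,0,0.5],[0,0,-0.105,0,0,0,0.5],[0,0,-0.14,0,0,0,0.5]]' 30;  python3 -m crank '[[0,0,-0.025,0,0,0,0.5],[0,0,-0.03,0,0,0,0.5],[0,0,-0.03,0,0,0,0.5],[0,0,-0.03,0,0,0,0.5]]'
python3 - <<'E'
from h import *
print(np.mean([ (grab("side"),r.sense()["contact_force"])[1] for _ in range(6)],0))
delta(497.5,45.2,245)
E
```

```text
clock: 3.35
eef_pos: [420.9, 331.3, 217.2]
tcp_rot: [3.141, -0.001, 1.62]
contact_force: [0.9, 0.3, -3.2]
opening: 0.747
grasp_force: 34.7
clock: 3.75
eef_pos: [420.3, 330.8, 243.1]
tcp_rot: [-3.14, 0.001, 1.62]
contact_force: [-0.7, -0.0, -3.1]
opening: 0.746
grasp_force: 34.7
[ 0.14302412  0.16674892 -2.78551737]
t4.0 at [420.7 331.2 243.4] F [ 0.3   0.66 -2.54] shift m [-0.2894  0.0627 -0.0014] turn [-0.0013  0.0009  0.0028] grip 0.75 34.7
```

```bash
python3 -m crank '[[-0.035,0.007,0,0,0,0,0.5],[-0.08,0.017,0,0,0,0,0.5],[-0.125,0.027,0,0,0,0,0.5],[-0.17,0.037,0,0,0,0,0.5],[-0.215,0.047,0,0,0,0,0.5]]';  python3 -m crank '[[-0.04,0.009,0,0,0,0,0.5],[-0.065,0.014,0,0,0,0,0.5],[-0.073,0.016,0,0,0,0,0.5],[-0.073,0.016,0,0,0,0,0.5],[-0.073,0.016,0,0,0,0,0.5]]'
python3 - <<'E'
from h import *
delta(497.5,47,245)
s=grab("side");t=grab("top")
C=np.zeros((600,800,3),np.uint8)
C[:,:400]=cv2.resize(s["image"][150:300,290:390],None,fx=4,fy=4,interpolation=2)
C[:300,400:]=cv2.resize(t["image"][175:250,320:420],None,fx=4,fy=4,interpolation=2)
cv2.imwrite("pics/c3.png",C[:,:,::-1])
print(np.mean([ (grab("side"),r.sense()["contact_force"])[1] for _ in range(8)],0))
E
```

```text
clock: 4.55
eef_pos: [478.6, 117.3, 244.1]
tcp_rot: [-3.142, 0.0, 1.62]
contact_force: [1.4, 1.1, -2.9]
opening: 0.752
grasp_force: 34.7
clock: 5.05
eef_pos: [497.8, 47.5, 244.1]
tcp_rot: [-3.141, -0.0, 1.62]
contact_force: [-0.2, -0.4, -2.9]
opening: 0.748
grasp_force: 34.7
t5.0 at [497.8  47.5 244.1] F [-0.23 -0.41 -2.88] shift m [-0.0005 -0.0003 -0.0009] turn [-0.0006 -0.0005  0.0027] grip 0.748 34.7
[ 0.01380852 -0.13539905 -3.43585403]
```

View pics/c3.png

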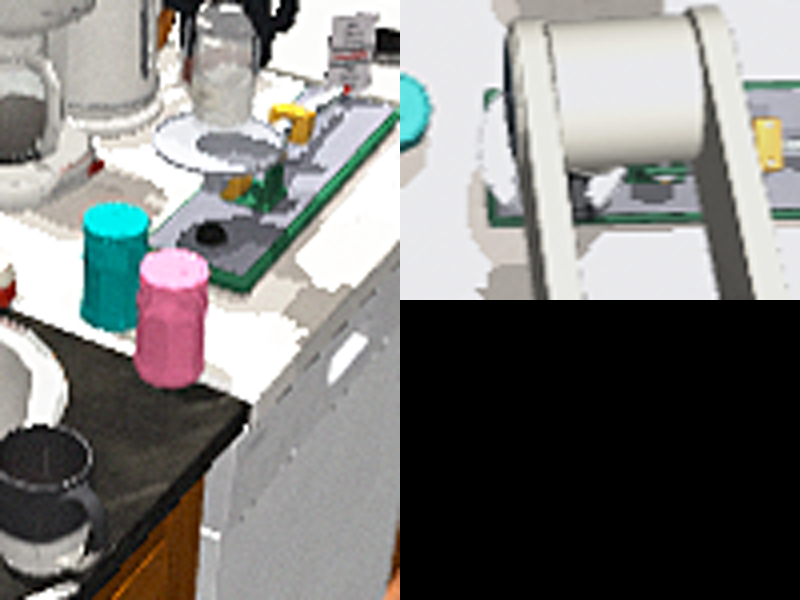

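The side view shows the held jar above the pan. The pan's centre is at about (345,185.8), the dial plate is up near (378,163), and the red pointer tip lies low at about (376.5,172), so the beam is on its upper stop.

```bash
python3 -m crank '[[0,0,0.006,0,0,0,0.5],[0,0,0.013,0,0,0,0.5],[0,0,0.018,0,0,0,0.5],[0,0,0.0195,0,0,0,0.5],[0,0,0.021,0,0,0,0.5]]';  python3 -m crank '[[0,0,0.001,0,0,0,0.5],[0,0,0.002,0,0,0,0.5],[0,0,0.003,0,0,0,0.5],[0,0,0.004,0,0,0,0.5],[0,0,0.005,0,0,0,0.5]]';python3 -m crank '[[0,0,0.0015,0,0,0,0.5],[0,0,0.003,0,0,0,0.5],[0,0,0.0045,0,0,0,0.5],[0,0,0.006,0,0,0,0.5],[0,0,0.0075,0,0,0,0.5]]';  python3 - <<'E'
from h import *
s=grab("side"); print("pan",onz(s,(345,185.75),146))
delta(497.5,47,192)
E
```

```text
clock: 6.05
eef_pos: [497.9, 46.8, 222.9]
tcp_rot: [-3.141, 0.0, 1.62]
contact_force: [-0.1, 0.7, -2.7]
opening: 0.748
grasp_force: 34.7
clock: 6.55
eef_pos: [498.1, 46.9, 218.3]
tcp_rot: [3.141, -0.0, 1.62]
contact_force: [-0.6, 0.5, -2.1]
opening: 0.751
grasp_force: 34.7
clock: 7.05
eef_pos: [498.1, 46.9, 210.7]
tcp_rot: [3.142, -0.0, 1.62]
contact_force: [-0.8, 2.4, -1.3]
opening: 0.749
grasp_force: 34.8
pan [492.30214318  54.40672181]
t7.1 at [497.9  46.8 210.4] F [ 0.43  0.14 -3.06] shift m [ 0.0002 -0.0004  0.0184] turn [-0.0002  0.      0.0028] grip 0.743 34.8
```

```bash
python3 -m crank '[[0,0,0.0015,0,0,0,0.5],[0,0,0.003,0,0,0,0.5],[0,0,0.0045,0,0,0,0.5],[0,0,0.006,0,0,0,0.5],[0,0,0.0075,0,0,0,0.5]]';  python3 -m crank '[[0,0,0.0015,0,0,0,0.5],[0,0,0.003,0,0,0,0.5],[0,0,0.0045,0,0,0,0.5],[0,0,0.006,0,0,0,0.5],[0,0,0.0075,0,0,0,0.5]]'; python3 -m crank '[[0,0,0.001,0,0,0,0.5],[0,0,0.002,0,0,0,0.5],[0,0,0.003,0,0,0,0.5]]'
```

```text
clock: 7.6
eef_pos: [498.0, 46.9, 203.2]
tcp_rot: [-3.142, -0.0, 1.62]
contact_force: [0.1, 0.4, -1.7]
opening: 0.747
grasp_force: 34.8
clock: 8.1
eef_pos: [498.0, 46.7, 195.7]
tcp_rot: [-3.142, 0.0, 1.62]
contact_force: [-0.2, -0.3, -0.9]
opening: 0.746
grasp_force: 34.8
clock: 8.4
eef_pos: [498.1, 46.7, 192.8]
tcp_rot: [3.141, 0.0, 1.62]
contact_force: [-0.9, -1.3, -1.2]
opening: 0.746
grasp_force: 34.9
```

```bash
python3 -m crank '[[0,0,0.0007,0,0,0,0.5],[0,0,0.0014,0,0,0,0.5],[0,0,0.002,0,0,0,0.5],[0,0,0.002,0,0,0,0.5]]'|sed -n 2,4p; python3 -m crank '[[0,0,0.0005,0,0,0,0.5],[0,0,0.001,0,0,0,0.5],[0,0,0.001,0,0,0,0.5]]'|sed -n 2,4p
```

```text
eef_pos: [498.1, 46.8, 190.7]
tcp_rot: [3.141, 0.0, 1.62]
contact_force: [0.6, -2.0, -0.3]
eef_pos: [498.2, 46.6, 190.4]
tcp_rot: [3.141, 0.001, 1.62]
contact_force: [-2.0, -3.3, 7.5]
```

```bash
python3 -m crank '[[0,0,-0.0005,0,0,0,0.5],[0,0,-0.0008,0,0,0,0.5]]'|sed -n 2,4p
```

```text
eef_pos: [498.1, 46.8, 190.7]
tcp_rot: [3.141, -0.0, 1.62]
contact_force: [1.0, -1.8, 0.3]
```

```bash
python3 -m crank '[[0,0,0,0,0,0,0.3],[0,0,0,0,0,0,0.24],[0,0,0,0,0,0,0.2],[0,0,0,0,0,0,0.1],[0,0,0,0,0,0,0]]' 20;python3 -m crank '[[0,0,0,0,0,0,0],[0,0,0,0,0,0,0]]'
python3 - <<'E'
from h import *
s=grab("side")
crop(s,"s4.png",320,130,400,200,8)
E
```

```text
clock: 9.8
eef_pos: [498.0, 47.0, 190.5]
tcp_rot: [-3.142, -0.0, 1.62]
contact_force: [-0.4, 0.1, 0.5]
opening: 0.997
grasp_force: 0.0
clock: 10.0
eef_pos: [498.0, 46.9, 190.6]
tcp_rot: [3.142, -0.0, 1.62]
contact_force: [0.4, 0.4, 0.2]
opening: 1.002
grasp_force: 0.0
```

View pics/s4.png

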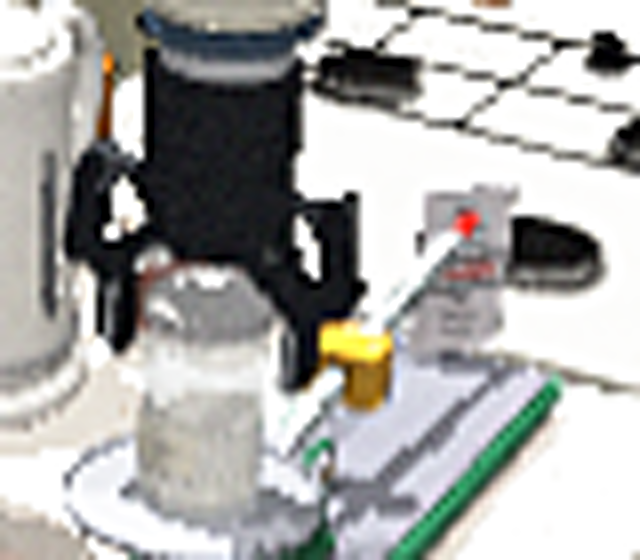

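The close side view shows the jar standing free on the pan between the open fingers. The pointer tip is at about (378.5,158), above the red line at about (378.5,164), so the beam is on its pan-down stop as expected.

```bash
python3 -m crank '[[0,0,-0.01,0,0,0,0],[0,0,-0.03,0,0,0,0],[0,0,-0.06,0,0,0,0],[0,0,-0.085,0,0,0,0],[0,0,-0.095,0,0,0,0]]'|sed -n 2,4p
cat >> h.py <<'E'
PIV=np.array([502,-57.5]); YS=0.046
def goal(ly,z,tilt=0.16,lx=0):
    p=PIV+ly*np.array([-np.sin(YS),np.cos(YS)])+lx*np.array([np.cos(YS),np.sin(YS)])
    s=r.sense(); q=R.from_euler("xyz",s["tcp_rot"]); g=R.from_euler("xyz",[np.pi,0,np.pi/2+YS])*R.from_rotvec([0,-tilt,0])
    e=R.from_euler("z",-YS).apply(s["eef_pos"]-[*PIV,0])
    print("t%.1f"%s["clock"],"local xyz",e.round(1),"shift",(q.inv().apply([p[0],p[1],z]-s["eef_pos"])/1000).round(4),"turn",(q.inv()*g).as_rotvec().round(4),"F",s["contact_force"].round(1))
E
python3 -c "
from h import *; goal(-42,280)"
```

```text
eef_pos: [499.2, 47.0, 288.6]
tcp_rot: [3.137, -0.0, 1.62]
contact_force: [0.2, 0.0, 0.1]
t10.6 local xyz [  2.  104.5 288.6] shift [-0.1465 -0.0024  0.0086] turn [ 0.0043 -0.1602  0.0026] F [0.2 0.  0.1]
```

```bash
python3 -m crank '[[-0.03,0,0,0,0,0,0.2],[-0.07,-0.001,0,0,0,0,0.4],[-0.11,-0.002,0,0,-0.08,0,0.6],[-0.146,-0.002,0,0.004,-0.16,0.003,0.65],[-0.146,-0.002,0.02,0.004,-0.16,0.003,0.65]]'|sed -n 2,4p
python3 -c "
from h import *; goal(-42,150)"
```

```text
eef_pos: [504.4, -101.8, 267.2]
tcp_rot: [-3.141, 0.164, 1.615]
contact_force: [0.6, 1.2, -0.5]
t11.1 local xyz [  0.4 -44.3 267.2] shift [ 0.0215 -0.0003  0.1152] turn [-0.0005  0.0043 -0.0015] F [ 0.6  1.2 -0.5]
```

```bash
python3 -m crank '[[0.006,0,0.035,0,0,0,0.65],[0.013,0,0.075,0,0.004,0,0.65],[0.0195,0,0.105,0,0.004,0,0.65],[0.0215,0,0.115,0,0.004,0,0.65],[0.0215,0,0.115,0,0.004,0,0.65]]'|sed -n 2,5p
python3 - <<'E'
from h import *; goal(-42,109)
s=grab("side"); crop(s,"s5.png",320,120,400,200,7.5)
t=grab("top"); cv2.imwrite("pics/t5.png",cv2.resize(t["image"][180:240,340:440,::-1],None,fx=6,fy=6))
E
```

```text
eef_pos: [501.6, -96.1, 147.5]
tcp_rot: [-3.135, 0.156, 1.618]
contact_force: [-0.0, -0.0, 0.3]
opening: 0.35
t11.6 local xyz [ -2.1 -38.6 147.5] shift [0.0026 0.0024 0.0385] turn [-0.0068 -0.0044  0.0009] F [-0.  -0.   0.3]
```

View pics/s5.png

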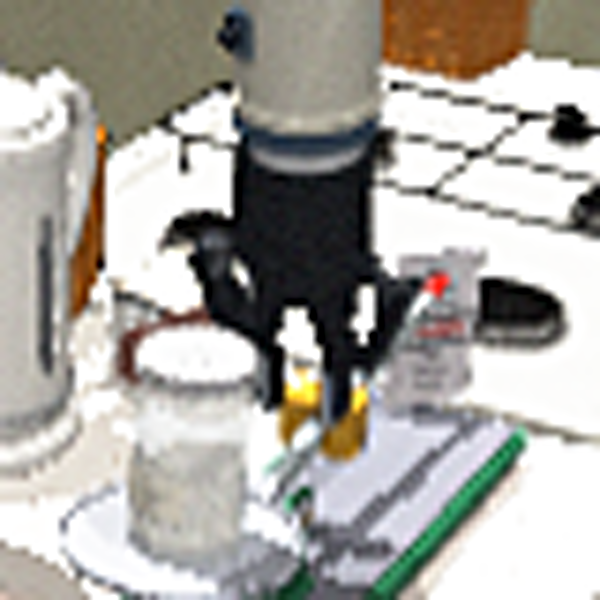

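The fingers sit above and inboard of the poise, the jar is centred on the pan, and the pointer tip is at about (378,158). I'll check the lateral alignment numerically.

Run:
```python
from h import *
s=grab("side");t=grab("top")
loc=lambda p:R.from_euler("z",-YS).apply([*(np.array(p)-PIV),0])[:2].round(1)
print("poise side",loc(onz(s,(364.6,172.3),123.5)), "pan side",loc(onz(s,(320+183/7.5,120+525/7.5),118)),"pred px poise",px(s,[[*(PIV+np.array([.046,-1])*82),123.5]]),"tip",px(s,[r.sense()["eef_pos"]]))
h=cv2.cvtColor(t["image"],cv2.COLOR_RGB2HSV)
m=(h[...,0]>15)&(h[...,0]<32)&(h[...,1]>90);m[:195]=0;m[225:]=0;m[:,:395]=0;m[:,440:]=0
y,x=np.nonzero(m);print(len(x),x.min(),x.max(),y.min(),y.max(),loc(onz(t,(x.mean(),y.mean()),123)))
goal(-42,109)
```

```text
poise side [ -5.3 -85.1] pan side [ 3.2 97.6] pred px poise [[363.21472435 172.26497551]] tip [[359.68812837 170.34490631]]Traceback (most recent call last):
  File "<stdin>", line 7, in <module>
    return umr_minimum(a, axis, None, out, keepdims, initial, where)
ValueError: zero-size array to reduction operation minimum which has no identity
```

```bash
python3 -m crank '[[0.001,0.001,0.01,0,0,0,0.65],[0.002,0.001,0.02,0,0,0,0.65],[0.0026,0.001,0.03,0,0,0,0.65],[0.0026,0.001,0.0375,0,0,0,0.65],[0.0026,0.001,0.0385,0,0,0,0.65]]'|sed -n 1,5p
python3 -c "
from h import *; goal(-56,109)"
```

```text
clock: 12.25
eef_pos: [502.7, -99.6, 108.8]
tcp_rot: [-3.135, 0.156, 1.617]
contact_force: [-0.9, 0.7, 0.2]
opening: 0.356
t12.2 local xyz [ -1.2 -42.1 108.8] shift [-0.0138  0.0012  0.0019] turn [-0.006  -0.0043  0.0005] F [-0.9  0.7  0.2]
```

```bash
M='sed -n 2,4p'
python3 -m crank '[[-0.0015,0,0.0002,0,0,0,0.65],[-0.003,0,0.0005,0,0,0,0.65],[-0.0045,0,0.0007,0,0,0,0.65],[-0.006,0,0.0009,0,0,0,0.65],[-0.0075,0,0.0012,0,0,0,0.65]]'|$M
python3 -m crank '[[-0.0012,0,0.0002,0,0,0,0.65],[-0.0024,0,0.0004,0,0,0,0.65],[-0.0036,0,0.0006,0,0,0,0.65],[-0.0048,0,0.0008,0,0,0,0.65],[-0.006,0,0.0009,0,0,0,0.65]]'|$M
python3 -m crank '[[-0.0012,0,0.0002,0,0,0,0.65],[-0.0024,0,0.0004,0,0,0,0.65],[-0.0036,0,0.0006,0,0,0,0.65],[-0.0048,0,0.0008,0,0,0,0.65],[-0.006,0,0.0009,0,0,0,0.65]]'|$M
python3 -c "
from h import *; goal(-56,109)"
```

```text
eef_pos: [504.1, -107.3, 110.4]
tcp_rot: [-3.138, 0.156, 1.617]
contact_force: [-0.2, 0.5, 0.6]
eef_pos: [504.2, -113.3, 110.2]
tcp_rot: [-3.138, 0.156, 1.617]
contact_force: [0.6, -0.1, 0.1]
eef_pos: [504.5, -119.4, 110.3]
tcp_rot: [-3.138, 0.156, 1.617]
contact_force: [0.5, -0.1, 0.2]
t13.8 local xyz [ -0.3 -61.9 110.3] shift [0.0061 0.0003 0.0003] turn [-0.0037 -0.004   0.0003] F [ 0.5 -0.1  0.2]
```

```bash
M='sed -n 2,4p'
cat >> h.py <<'E'
def look():
    s=grab("side"); h=cv2.cvtColor(s["image"],cv2.COLOR_RGB2HSV)
    def c(m,b):
        x0,y0,x1,y1=b; y,x=np.nonzero(m[y0:y1,x0:x1]); return (round(x.mean()+x0,2),round(y.mean()+y0,2),len(x)) if len(x) else None
    ye=(h[...,0]>15)&(h[...,0]<32)&(h[...,1]>120); rd=((h[...,0]<8)|(h[...,0]>172))&(h[...,1]>170)&(h[...,2]>120)
    print("clock",r.sense()["clock"],"poise",c(ye,(350,150,395,185)),"ptr",c(rd,(360,148,400,182)))
    return s
E
python3 -c "
from h import *; look()"
for i in 1 ; do :; done
python3 -m crank '[[-0.001,0,0.0002,0,0,0,0.65],[-0.002,0,0.0003,0,0,0,0.65],[-0.003,0,0.0005,0,0,0,0.65],[-0.004,0,0.0006,0,0,0,0.65],[-0.005,0,0.0008,0,0,0,0.65]]'|$M
python3 -m crank '[[-0.001,0,0.0002,0,0,0,0.65],[-0.002,0,0.0003,0,0,0,0.65],[-0.003,0,0.0005,0,0,0,0.65],[-0.004,0,0.0006,0,0,0,0.65],[-0.005,0,0.0008,0,0,0,0.65]]'|$M
python3 -c "
from h import *; look(); goal(-56,109)"
```

```text
clock 13.8 poise (np.float64(362.68), np.float64(173.61), 31) ptr (np.float64(378.33), np.float64(157.33), 3)
eef_pos: [504.7, -123.8, 110.2]
tcp_rot: [-3.138, 0.155, 1.617]
contact_force: [-0.3, 4.3, 0.3]
eef_pos: [505.0, -129.7, 110.2]
tcp_rot: [-3.138, 0.156, 1.617]
contact_force: [0.3, 1.6, 0.5]
clock 14.85 poise (np.float64(363.42), np.float64(172.45), 33) ptr (np.float64(378.0), np.float64(157.5), 4)
t14.8 local xyz [ -0.3 -72.2 110.2] shift [ 0.0162  0.0003 -0.0013] turn [-0.0037 -0.0039  0.0001] F [0.3 0.3 0.1]
```

```bash
M='sed -n 2,4p'
python3 -m crank '[[-0.001,0,0.0002,0,0,0,0.65],[-0.002,0,0.0003,0,0,0,0.65],[-0.003,0,0.0005,0,0,0,0.65],[-0.004,0,0.0006,0,0,0,0.65],[-0.005,0,0.0008,0,0,0,0.65]]'|$M
python3 -m crank '[[-0.001,0,0.0002,0,0,0,0.65],[-0.002,0,0.0003,0,0,0,0.65],[-0.003,0,0.0005,0,0,0,0.65],[-0.004,0,0.0006,0,0,0,0.65],[-0.005,0,0.0008,0,0,0,0.65]]'|$M
python3 -m crank '[[-0.001,0,0.0002,0,0,0,0.65],[-0.002,0,0.0003,0,0,0,0.65],[-0.003,0,0.0005,0,0,0,0.65],[-0.004,0,0.0006,0,0,0,0.65],[-0.005,0,0.0008,0,0,0,0.65]]'|$M
python3 -m crank '[[-0.001,0,0.0002,0,0,0,0.65],[-0.002,0,0.0003,0,0,0,0.65],[-0.003,0,0.0005,0,0,0,0.65],[-0.004,0,0.0006,0,0,0,0.65],[-0.005,0,0.0008,0,0,0,0.65]]'|$M
python3 -c "
from h import *; look(); goal(-93.5,109)"
```

```text
eef_pos: [505.2, -134.6, 110.2]
tcp_rot: [-3.138, 0.156, 1.617]
contact_force: [-0.2, 1.5, -0.3]
eef_pos: [505.4, -139.1, 110.1]
tcp_rot: [-3.138, 0.155, 1.617]
contact_force: [0.5, 6.2, -0.4]
eef_pos: [505.7, -144.9, 110.3]
tcp_rot: [-3.138, 0.156, 1.617]
contact_force: [-0.3, -0.4, -0.3]
eef_pos: [505.9, -149.5, 110.1]
tcp_rot: [-3.138, 0.156, 1.617]
contact_force: [0.4, 2.1, 0.1]
clock 16.9 poise (np.float64(363.85), np.float64(170.56), 27) ptr (np.float64(378.33), np.float64(158.33), 3)
t16.9 local xyz [ -0.3 -92.4 110.2] shift [-0.0009  0.0003  0.0013] turn [-0.0038 -0.0038  0.0004] F [0.3 1.3 0.2]
```

```bash
M='sed -n 1,4p'
python3 -m crank '[[0.002,0,-0.0003,0,0,0,0.65],[0.005,0,-0.0008,0,0,0,0.65],[0.006,0,-0.0009,0,0,0,0.65],[0.006,0,-0.0009,0,0,0,0.65],[0.006,0,-0.0009,0,0,0,0.65]]'|$M
python3 -m crank '[[0,0,0,0,0,0,0.65],[0,0,0,0,0,0,0.65],[0,0,0,0,0,0,0.65],[0,0,0,0,0,0,0.65],[0,0,0,0,0,0,0.65]]'|$M
python3 -c "
from h import *; s=look(); crop(s,'s6.png',340,140,400,185,13); goal(-93.5,109)"
```

```text
clock: 17.4
eef_pos: [505.7, -143.5, 110.2]
tcp_rot: [-3.138, 0.156, 1.617]
contact_force: [-0.6, -0.8, 0.5]
clock: 17.9
eef_pos: [505.6, -143.6, 110.1]
tcp_rot: [-3.138, 0.156, 1.617]
contact_force: [-0.5, 0.2, 0.1]
clock 17.95 poise (np.float64(364.26), np.float64(170.65), 31) ptr (np.float64(378.0), np.float64(159.0), 3)
t17.9 local xyz [ -0.3 -86.2 110.1] shift [-0.0071  0.0004  0.0023] turn [-0.0038 -0.004   0.0002] F [-0.3 -0.6 -0.1]
```

View pics/s6.png

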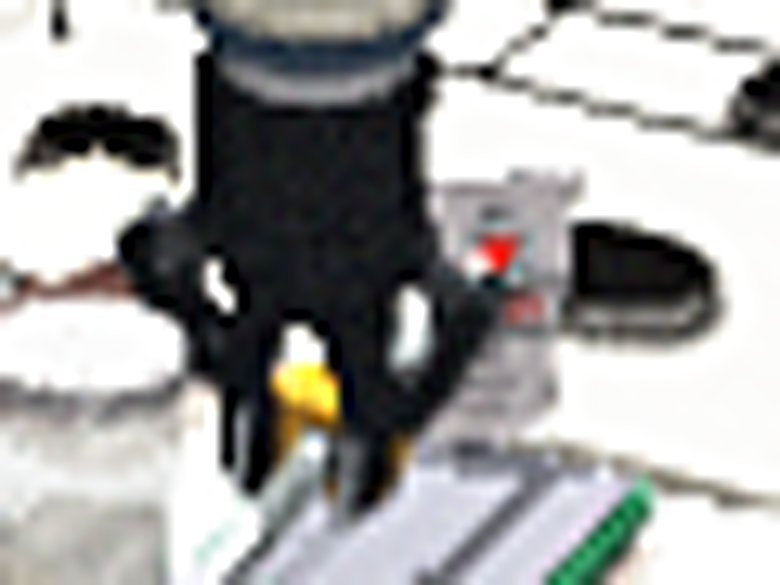

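The pointer tip is at about (378.3,159.2), still above the red line at about (380,163.5), and appears to have left the stop. I'll convert the pixel row to tilt.

```bash
cat >> h.py <<'E'
def tip(s):
    I=s["image"].astype(float); w=np.clip(I[...,0]-np.maximum(I[...,1],I[...,2])-90,0,None)
    x0,y0,x1,y1=368,150,392,180; w=w[y0:y1,x0:x1]; ys,xs=np.mgrid[y0:y1,x0:x1]
    i=np.unravel_index(w.argmax(),w.shape); m=w*((abs(ys-i[0]-y0)<=2)&(abs(xs-i[1]-x0)<=2))
    return round((m*xs).sum()/m.sum(),2),round((m*ys).sum()/m.sum(),2),m.sum().round()
E
python3 - <<'E'
from h import *
s=grab("side"); print("tip now",tip(s))
d=np.array([.046,-.999])
for a in(-.14,-.1,-.06,-.03,0,.03,.06,.14):
    L=265; print(a,px(s,[[*(PIV+d*L*np.cos(a)),88-L*np.sin(a)]]).round(2))
print("dial",px(s,[[*(PIV+d*282),88],[*(PIV+d*282),98],[*(PIV+d*282),78]]).round(2))
I=s["image"]; print(I[155:170,376:384,0].astype(int)-I[155:170,376:384,1])
for n in("side0","s4"): pass
f=dict(s); f["image"]=cv2.imread("pics/side0.png")[:,:,::-1]; print("start img",tip(f))
E
```

```text
tip now (np.float64(377.84), np.float64(159.06), np.float64(335.0))
-0.14 [[378.48 157.82]]
-0.1 [[378.34 159.77]]
-0.06 [[378.16 161.75]]
-0.03 [[378.01 163.25]]
0 [[377.84 164.77]]
0.03 [[377.66 166.29]]
0.06 [[377.45 167.82]]
0.14 [[376.82 171.95]]
dial [[379.15 163.51]
 [379.37 161.61]
 [378.92 165.4 ]]
[[  2   6   7   6   6   5   4   2]
 [  7   1  -5   1   7   6   6   5]
 [ -1  -5   0  10   1   3   6   7]
 [  8 102 132  85  -7   4   5   5]
 [ 43 147 247  97  -5   4   6   3]
 [  2  70 157 -19  -4   1   4   5]
 [-18  -2 -12  -9   0   2   4   0]
 [ -7  -8  -6  12  28  17   1   3]
 [ -3  -3   8  57  66  52   2  -3]
 [ -2  -2  10  57  32  26   8   0]
 [  0   1   5   4  -2   1   0   3]
 [  3  -1   6   2   6   7   4   1]
 [ -1   3   5   8   6   5   7   0]
 [  0   5   3   2   8   4   4   0]
 [  3   5   5   4   4   7   5   0]]
start img (np.float64(nan), np.float64(nan), np.float64(0.0))h.py:35: RuntimeWarning: invalid value encountered in scalar divide
  return round((m*xs).sum()/m.sum(),2),round((m*ys).sum()/m.sum(),2),m.sum().round()
```

```bash
M='sed -n 2p;4p'
P(){ grep -E 'eef|contact'; }
python3 -m crank '[[-0.001,0,0.0002,0,0,0,0.65],[-0.002,0,0.0003,0,0,0,0.65],[-0.003,0,0.0005,0,0,0,0.65],[-0.004,0,0.0006,0,0,0,0.65],[-0.005,0,0.0008,0,0,0,0.65]]'|P
python3 -m crank '[[-0.001,0,0.0002,0,0,0,0.65],[-0.002,0,0.0003,0,0,0,0.65]]'|P
python3 -m crank '[[-0.001,0,0.0002,0,0,0,0.65],[-0.002,0,0.0003,0,0,0,0.65]]'|P
python3 -m crank '[[-0.001,0,0.0002,0,0,0,0.65],[-0.002,0,0.0003,0,0,0,0.65]]'|P
python3 -c "
from h import *; s=look(); print(tip(s)); goal(-93.5,109)"
```

```text
eef_pos: [505.8, -148.7, 110.1]
contact_force: [1.0, 0.8, -0.2]
eef_pos: [505.9, -150.6, 110.1]
contact_force: [-0.4, 0.4, -0.2]
eef_pos: [506.0, -152.8, 110.1]
contact_force: [-0.3, -0.5, 0.5]
eef_pos: [506.1, -154.4, 110.0]
contact_force: [0.6, 5.5, -1.5]
clock 19.15 poise (np.float64(364.94), np.float64(170.84), 32) ptr (np.float64(377.75), np.float64(159.25), 4)
(np.float64(377.71), np.float64(159.29), np.float64(403.0))
t19.1 local xyz [ -0.4 -97.  110. ] shift [0.0036 0.0004 0.0005] turn [-0.0038 -0.0047 -0.0001] F [0.6 3.5 0.1]
```

```bash
P(){ grep -E 'eef|contact'; }
python3 -m crank '[[-0.001,0,0.0002,0,0,0,0.65],[-0.002,0,0.0003,0,0,0,0.65],[-0.003,0,0.0005,0,0,0,0.65],[-0.004,0,0.0006,0,0,0,0.65],[-0.005,0,0.0008,0,0,0,0.65]]'|P
python3 -m crank '[[-0.001,0,0.0002,0,0,0,0.65],[-0.002,0,0.0003,0,0,0,0.65],[-0.003,0,0.0005,0,0,0,0.65]]'|P
python3 -m crank '[[-0.001,0,0.0002,0,0,0,0.65],[-0.002,0,0.0003,0,0,0,0.65]]'|P
python3 -m crank '[[-0.001,0,0.0002,0,0,0,0.65],[-0.002,0,0.0003,0,0,0,0.65]]'|P
python3 -m crank '[[0.003,0,-0.0005,0,0,0,0.65],[0.006,0,-0.0009,0,0,0,0.65],[0.008,0,-0.0012,0,0,0,0.65],[0.008,0,-0.0012,0,0,0,0.65],[0.008,0,-0.0012,0,0,0,0.65]]'|P
python3 -m crank '[[0,0,0,0,0,0,0.65],[0,0,0,0,0,0,0.65],[0,0,0,0,0,0,0.65],[0,0,0,0,0,0,0.65],[0,0,0,0,0,0,0.65]]'|P
python3 -c "
from h import *; s=look(); print(tip(s)); goal(-93.5,109)"
```

```text
eef_pos: [506.4, -160.1, 110.2]
contact_force: [-0.2, -0.2, 0.5]
eef_pos: [506.4, -162.5, 110.0]
contact_force: [0.2, 6.0, -1.0]
eef_pos: [506.6, -164.5, 110.0]
contact_force: [-0.1, 3.9, -0.7]
eef_pos: [506.7, -167.1, 110.2]
contact_force: [0.4, 0.7, -0.5]
eef_pos: [506.3, -158.6, 110.1]
contact_force: [0.1, 0.2, 0.4]
eef_pos: [506.3, -158.8, 110.1]
contact_force: [-0.5, 0.1, -0.3]
clock 21.4 poise (np.float64(366.97), np.float64(172.6), 35) ptr None
(np.float64(nan), np.float64(nan), np.float64(0.0))
t21.4 local xyz [  -0.3 -101.4  110.1] shift [ 0.008   0.0003 -0.0001] turn [-0.0037 -0.004   0.0002] F [ 0.4 -0.5  0.8]h.py:35: RuntimeWarning: invalid value encountered in scalar divide
  return round((m*xs).sum()/m.sum(),2),round((m*ys).sum()/m.sum(),2),m.sum().round()
```

```bash
P(){ grep -E 'eef|contact'; }
python3 -m crank '[[-0.0015,0,-0.01,0,0,0,0.65],[-0.006,0,-0.04,0,0,0,0.65],[-0.012,0,-0.08,0,0,0,0.65],[-0.0155,0,-0.099,0,0,0,0.65],[-0.0155,0,-0.099,0,0,0,0.65]]'|P
python3 -c "
from h import *; s=look(); print(tip(s)); crop(s,'s7.png',340,130,400,185,10); I=s['image'].astype(int);print((I[...,0]-I[...,1])[156:170,375:384]); goal(-101.4,110)"
```

```text
eef_pos: [508.6, -159.1, 214.2]
contact_force: [0.5, -0.1, -0.7]
clock 21.95 poise (np.float64(367.48), np.float64(173.09), 66) ptr (np.float64(377.33), np.float64(164.33), 3)
(np.float64(377.18), np.float64(164.37), np.float64(278.0))
[[  4   5   5   5   2   5   6  10   7]
 [  5   7   5   4   2   6   4   7   3]
 [  0   4   6   5   7   4   5   5   8]
 [  7   6   7   7   7   3   9   7   6]
 [  6   6   7   8   1   1   4   7   4]
 [  4   4   5  -2   0  -4   1   2  11]
 [ -4  -3  -4  10  17  23  21   2   5]
 [ 24  17  28  60  51  69  53   3   0]
 [ 82  59 216 139  62  26  26   5  -1]
 [ -8   0 193  17 -10  -2   1   5   1]
 [  0 -13  35  -6  -2   7   7   4  -1]
 [ -9   1   0   4   7   9   3   5   0]
 [ -7   3   2   6   4   5   5   5   0]
 [  2   4   1   7   5   7   9   3   0]]
t21.9 local xyz [   0.9 -101.5  212.2] shift [ 0.0161 -0.0009  0.1009] turn [-0.0003 -0.0031 -0.0003] F [ 0.5  0.6 -0.2]
```

View pics/s7.png

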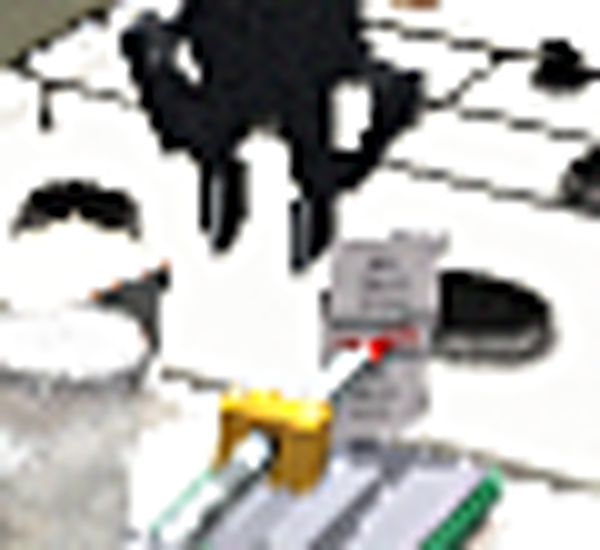

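The pointer tip is at (377.2,164.4), lying on the dial's red line, so the free beam is level to within about 0.01 rad. The poise stands clear of the fingers. I'll retreat a little and confirm it is at rest.

```bash
P(){ grep -E 'eef|contact'; }
python3 -m crank '[[0,0,-0.02,0,0,0,0.65],[0,0,-0.05,0,0,0,0.65],[0,0,-0.06,0,0,0,0.65],[0,0,-0.06,0,0,0,0.65],[0,0,-0.06,0,0,0,0.65]]'|P
python3 -c "
from h import *
for i in range(3): print(tip(look()))"
python3 -m crank '[[0,0,0,0,0,0,0.65],[0,0,0,0,0,0,0.65],[0,0,0,0,0,0,0.65],[0,0,0,0,0,0,0.65],[0,0,0,0,0,0,0.65]]'|P
python3 - <<'E'
from h import *
s=grab("side"); print(tip(s)); t=grab("top")
C=np.zeros((600,800,3),np.uint8)
C[:480,:400]=cv2.resize(s["image"][150:198,355:395],None,fx=10,fy=10,interpolation=2)
C[:320,400:]=cv2.resize(t["image"][180:260,260:360],None,fx=4,fy=4,interpolation=2)
cv2.imwrite("pics/c8.png",C[:,:,::-1])
E
```

```text
eef_pos: [505.9, -149.2, 268.2]
contact_force: [0.2, -0.4, -0.8]
clock 22.5 poise (np.float64(368.33), np.float64(172.51), 70) ptr (np.float64(377.33), np.float64(164.33), 3)
(np.float64(377.2), np.float64(164.35), np.float64(273.0))
clock 22.55 poise (np.float64(367.42), np.float64(173.1), 67) ptr (np.float64(377.33), np.float64(164.33), 3)
(np.float64(377.2), np.float64(164.37), np.float64(275.0))
clock 22.6 poise (np.float64(368.09), np.float64(172.61), 69) ptr (np.float64(377.33), np.float64(164.33), 3)
(np.float64(377.19), np.float64(164.36), np.float64(277.0))
eef_pos: [506.5, -149.3, 269.6]
contact_force: [0.9, -0.5, 1.2]
(np.float64(377.2), np.float64(164.37), np.float64(276.0))
```

View pics/c8.png

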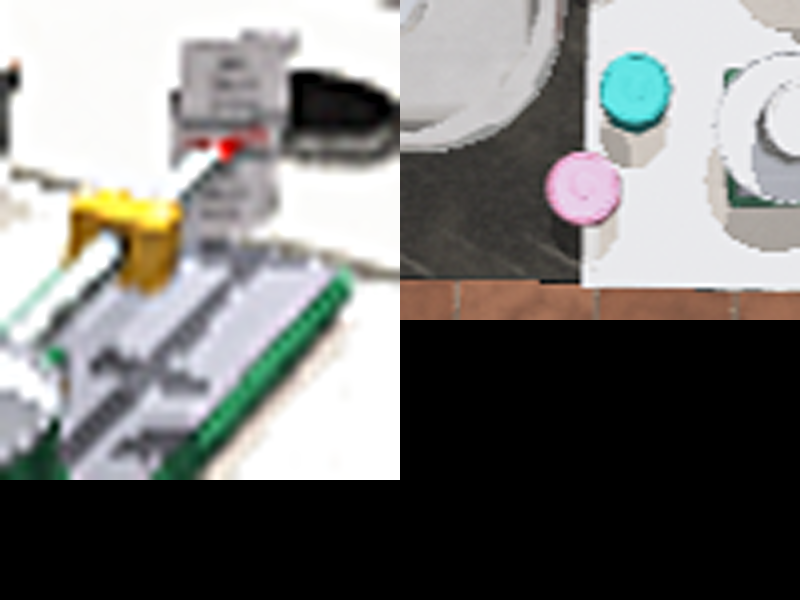

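The beam is at rest with the pointer tip at (377.2,164.4) on the red line. The jar stands on the pan and the decoys are where they were.

```bash
python3 -c "
from rig import sign_off; print(sign_off())"
```

```text
the job is handed in; nothing more can be done
None
```

The jar stands upright and free on the pan, and the beam rests with its pointer on the red line, poise at about the 12th notch; but while I lowered the jar onto the pan's lower stop, the wrist read 7.5 N, so with the jar's roughly 3 N weight the pan may briefly have taken about 10.5 N, just over the 10 N limit.

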